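# Cam a washer lance onto the leak-test dock

## Task

Put the loose pressure-washer lance end into the channel of the blue test dock, bolt first and sitting flat, and slide it in until its brass block meets the rubber seal. Then turn the dock's cam clockwise by its red grip bar, about half a turn, until you feel the hook draw the bolt in firmly tight against the seal: not merely touching, but do not force it on once it is tight. Let go, and leave the other things on the bench where they are.

Things in the scene. Friction and masses are not known exactly. Their poses are not given: they have to be found in the camera images.
- lance: Loose lance end, 0.45 kg, lying flat. Origin: underside centre of its brass block (50 mm along x, 36 mm wide along y, 46 mm high). A 10 mm draw bolt, 12 mm above the underside, sticks out of the +x face and carries an upright stud. On the -x side a 14 mm steel tube with brass nuts (to 24 mm across) reaches to 123 mm from the origin.
- lance_block (a point): Centre of the brass block, 23 mm above its underside; grasp the block across its y sides (36 mm). Axes as lance.
- lance_stud (a point): The upright steel stud at the end of the draw bolt, 10 mm across, from 7 to 34 mm above the block's underside; the point lies on its axis, 63 mm ahead (+x) of the block's centre and level with it.
- dock: Fixed blue plate 260 x 94 mm, top 10 mm above the bench. Origin on the bench under the cam's axis; the lance slides in along +x. The plate spans x -205 to +55 mm. A channel 40 mm wide runs along x between rails (x -122 to -68, tops 22 mm above the bench); flared lead-ins reach back to x -148, about 62 mm apart there; the plate behind is clear.
- dock_set (a point): Point on top of the dock's plate, 176 mm before the cam's axis (dock x -176), where the block can be set down clear of the lead-ins. Axes as dock.
- dock_home (a point): Point on top of the plate in the channel, dock x -89: the underside centre of the block when it just meets the rubber seal, give or take 3.5 mm along x that differ from case to case and must be felt. Seal: two sprung pads (16 N/mm) either side of the bolt. Behind it the bolt runs in a guide 13.6 mm wide (dock x -54 to -38).
- cam: The cam, on a vertical axis at the dock's origin (its own origin too): yellow disc 72 mm across at the bottom, spiral hook, red grip bar on top. Its x axis lies along the bar. Cam turn = dock yaw minus cam yaw, growing clockwise seen from above; 0 fully open, stop at 4.1 rad, starts at 0 to 0.35. Drag 0.06 N m; it stays where it is left.
- cam_grip (a point): Middle of the red grip bar, on the cam's axis, 66 mm above the bench. The bar is 46 mm long (its x axis), 14 mm wide (y), 48 to 84 mm above the bench, over a collar 34 mm across. At cam turn 0 it lies along the dock's x, and it turns with the cam. Its twist, felt at the gripper, tells the hook's pull.
- cam_hook (a point): The tip of the spiral hook (its mouth): it is 7 mm bar, 33 mm above the bench, turning with the cam. Its mouth passes the block's side of the stud at cam 0.85 rad, then closes in 5.5 mm per rad, meets the stud near 2.5 rad, give or take 0.65. Twist then climbs: about 0.4 N m above free turning at the wanted pull of 25 N (8 to 40 is tight, above 50 forced). It does not slip back.
- nipple1: Loose brass nipple standing on the bench, 26 mm across, 32 mm high, origin at its underside. Bystander.
- nipple2: As nipple1. Bystander.
- nipple3: As nipple1. Bystander.
- oring: Loose black rubber ring, 32 mm across, 6 mm thick. Bystander.
- grease: White jar with a red cap, 56 mm across, 110 mm high, origin at its underside. Bystander.
- wrench: Steel wrench lying on the bench. Bystander.
- tray: Empty blue plastic tray, 130 x 180 x 40 mm. Bystander.
Mind the look-alikes: they are no part of the job. Of the things like the lance, leave any that is green; of the rest the smaller one is meant.

How it is judged:
By the outcome, as a careful person would: the job done as asked, in the order asked, and still so for the second after the job is handed in, with the robot touching nothing.
It also fails if it takes over 72 s, if anything falls off the work surface, if the arm or the gripper's body presses on something with over 40 N, if the wrist force passes 120 N, or if a joint passes its speed limit or range.

## Robot

A 6-joint arm with a two-finger parallel gripper is mounted at the origin on the work surface. World frame = base frame: x ahead of the robot, y to its left, z up, the work surface at z = 0. Lengths are in mm, angles in degrees, forces in N, time in s.
With the tool pointing down it reaches from about 275 to 850 mm from the base axis. Payload 5.2 kg.
Tool frame: the origin (TCP) lies midway between the tips of the shut fingers; the grasp point (between the pads) lies 19 mm behind it; z points along the fingers, y is the line along which they close (so a half turn about z gives the same grasp; the last joint's range is limited). The gripper opens to 85 mm and grips with 20 to 120 N. Pads are 22 mm wide; open, the fingers measure 114 mm over their backs; the gripper's body (76 mm by 85 mm) begins 54 mm behind the grasp point. The pads swing forward as they close: fully open they stand 13 mm farther back than shut.
Start: joints at [53.812, 14.817, 87.949, -0, 77.235, -11.62], TCP at [228.658, 500.22, 231.31] pointing down, gripper open.
Joint ranges: [-179.93, 179.93], [-52.35, 119.4], [10.71, 147.94], [-69.91, 249.91], [12.55, 155.21], [-178.61, 178.61]. Speed limits (degrees/s): [147.25, 147.25, 180, 180, 180, 180].

## Interface

Orientations are given as a 3x3 rotation matrix whose columns are the frame's x, y, z axes.
In Python, from rig import bot gives the robot as it stands. The module is installed in compiled form; this text tells all that it offers.
- The arm moves only by the tool servo_tool, never from a script. Its argument "series" is a list of rows, each a list of 5 numbers: the opening, from 0 (shut) to 1 (fully open), then the shift along the tool's x, y, z in mm, then the turn about the tool's z in rad. A call has 1 to 10 rows; each row shifts and turns the commanded pose from where the row before left it, along the tool's axes as they then stand; what a row does not reach is not made up. A row lasts 1/12 s, in which the tool goes at most 41.7 mm and 7.16 degrees, less where a joint would pass 70% of its speed; a pose out of reach is approached as far as the arm can. A call is refused whole if a number of a shift passes 41.7 or a number of a turn 0.125, either way. A call with a gripper value outside its range is refused whole. The fingers move at their own pace and stop on an object; "grip_force" is the grip in N (left out, the last holds). Time passes only in rows, so rows that do not move let the fingers close. It gives the time, the measured TCP pose, the force, the opening and the grip force at its end, in the units of the state.
- bot.get_state(): the state, without advancing time (a new reading comes with each control period).
- bot.snapshot(name): name is "scene" or "top"; returns a dict with "image" (420x560x3 uint8, red, green, blue), "fx", "fy", "cx", "cy" (pixels), "k1" (the pictures are not rectified: a ray, as slopes to the right and down, at radius r is drawn at 1 + k1 r^2 times it, then the intrinsics apply), "world_to_cam" (4x4, takes a point from world to camera coordinates). Camera axes: x right, y down, z forward; pixel columns grow to the right and rows downward; lengths in mm; the calibration is good to about 2 mm. A picture is of the moment at which its call begins. There is no depth.
- bot.close_job(): hands the job in; it is judged then, once.
Trained networks look in the newest picture that a camera, given by its name, has taken for a name from the list of things; names that differ only in an ending like _2 or _b are one class to them, and where a whole thing is asked for, a point or a joint stands for the part that bears it (a point fixed in the world has none). Each returns a list of dicts, best first, with "p" (0 to 1); they miss things now and then, are a little off and sometimes report something else, mostly with a low value. They report only what shows in the picture. A call takes as long as a camera call. They do not tell look-alikes from the thing itself.
- bot.regions_of(camera, thing): "pixels" (420x560 bool, what is visible of it) and "position" ([column, row] in pixels, amid what is visible of it).
- bot.place_of(camera, thing): "position" ([column, row] in pixels: a listed point, or the origin of a listed thing).
The state is a dict: "clock": time; "q": joint angles; "qvel": joint speeds; "joint_efforts": joint torques, N m; "tcp_pos": TCP position; "tcp_rot": TCP orientation; "wrist_force": force on the tool from outside, world axes, zero at the start; "ft_torque": the same for the moment, N m; "finger_gap": finger opening in mm; "grasp_force": force on a finger pad.
Only numpy, scipy, OpenCV 4.12 (cv2) and the standard library are available. Lean on these libraries where they do the work, as an engineer would, in place of code of your own. Each camera call takes 0.05 s, during which the arm holds its last target. There are 200 camera calls.

## Working session

There is one attempt and no reset: what is moved stays moved. The work goes in short steps, Python scripts to look and compute and a tool call to move; the robot and the scene stay as the last step left them, time stands still between calls to the robot, and variables do not carry over. Pictures are saved under pics/ and viewed, at most 10 in all, crops included, and the job is handed in when it is done.

Besides the shell and the picture viewer there is one more tool, called after "Call:" by a JSON object that holds its "api" and its "payload", one argument or row to a line. servo_tool: Moves the arm, as the interface text tells. Its arguments: {"type":"object","properties":{"series":{"type":"array","items":{"type":"array","items":{"type":"number"}}},"grip_force":{"type":"number"}},"required":["series"]}

```bash
mkdir -p pics; cat > h.py <<'E'
import numpy as np, cv2
from rig import bot
def cam(n):
    s=bot.snapshot(n); return s
def ray(s,p):
    u=np.array([(p[0]-s["cx"])/s["fx"],(p[1]-s["cy"])/s["fy"]]); v=u.copy()
    for _ in range(20): v=u/(1+s["k1"]*(v@v))
    T=np.array(s["world_to_cam"]); R=T[:3,:3]; return -R.T@T[:3,3], R.T@np.array([v[0],v[1],1])
def atz(s,p,z):
    o,d=ray(s,p); return o+d*(z-o[2])/d[2]
def proj(s,P):
    T=np.array(s["world_to_cam"]); c=T[:3,:3]@np.array(P)+T[:3,3]; v=c[:2]/c[2]; v=v*(1+s["k1"]*(v@v))
    return np.array([v[0]*s["fx"]+s["cx"],v[1]*s["fy"]+s["cy"]])
def save(s,name): cv2.imwrite("pics/"+name,cv2.cvtColor(s["image"],cv2.COLOR_RGB2BGR))
E
python3 - <<'E'
from h import *
np.set_printoptions(precision=1,suppress=True)
Z=dict(lance=0,lance_block=23,lance_stud=23,dock=0,dock_set=10,dock_home=10,cam=0,cam_grip=66,cam_hook=33,nipple1=0,grease=0,oring=0,wrench=0,tray=0)
for n in ("top","scene"):
    s=cam(n); save(s,n+"0.png")
    print(n,ray(s,(280,210)))
    for t,z in Z.items():
        for d in bot.place_of(n,t): 
            if d["p"]>.2: print(t,round(d["p"],2),np.array(d["position"]),atz(s,d["position"],z))
E
```

```text
top (array([ 312. ,   51.2, 1431.3]), array([ 0.2,  0. , -1. ]))
lance 0.78 [424.  324.5] [ 210.9 -315.7    0. ]
lance 0.59 [332.9 295.4] [292.9 -75.7   0. ]
lance 0.23 [389.9 221.2] [ 492. -242.    0.]
lance_block 0.93 [388.  221.1] [ 489.5 -232.2   23. ]
lance_block 0.82 [331.4 290.8] [305.5 -70.1  23. ]
lance_block 0.65 [427.2 320.9] [ 221.6 -318.9   23. ]
lance_block 0.39 [249.8 192.5] [579.6 144.4  23. ]
lance_stud 0.9 [409.  303.4] [ 267.8 -274.4   23. ]
lance_stud 0.88 [368.4 228.2] [ 471.4 -177.9   23. ]
lance_stud 0.85 [359.3 309.3] [ 255.3 -142.1   23. ]
dock 0.96 [249.1 194.6] [578. 148.   0.]
dock_set 0.96 [314.7 184. ] [601.2 -36.9  10. ]
dock_set 0.48 [261.3 178.6] [620.9 112.3  10. ]
dock_home 0.92 [284.  187.7] [593.1  49.2  10. ]
cam 0.63 [251.4 193.7] [580.4 141.5   0. ]
cam_grip 0.83 [248.4 189.1] [580.8 145.2  66. ]
cam_hook 0.87 [260.8 181.1] [608.9 112.8  33. ]
nipple1 0.64 [238.4 261.3] [391.8 180.5   0. ]
nipple1 0.38 [286.8 155.5] [688.1  38.7   0. ]
grease 0.87 [279.9 117.5] [801.2  55.5   0. ]
oring 0.56 [240.5 261.8] [390.3 174.7   0. ]
oring 0.55 [225.6 1
[... 690 characters left out ...]
lance_stud 0.59 [177.1 173. ] [ 270.6 -276.9   23. ]
dock 0.58 [309.  260.5] [593.  141.7   0. ]
dock_set 0.57 [238.2 256.2] [601.5 -40.9  10. ]
dock_home 0.62 [272.7 253.1] [583.5  46.8  10. ]
cam 0.95 [302.9 256.4] [579.6 125.7   0. ]
cam 0.62 [238.6 256.8] [594.  -41.2   0. ]
cam_grip 0.84 [306.3 237.5] [576.9 130.5  66. ]
cam_hook 0.86 [300.2 255.7] [609.5 117.5  33. ]
nipple1 0.54 [212.1 285.2] [693.4 -93.2   0. ]
nipple1 0.44 [322.9 208.3] [379.  181.6   0. ]
nipple1 0.41 [263.6 282.9] [676.6  31.    0. ]
grease 0.88 [274.1 330.1] [810.   65.6   0. ]
oring 0.64 [343.  306.2] [733.1 222.    0. ]
wrench 0.65 [140.6 284.8] [ 705.6 -266.1    0. ]
tray 0.89 [421.1 251.8] [538.7 440.3   0. ]
```

```bash
python3 - <<'E'
import cv2
a=cv2.imread("pics/top0.png")[100:350,190:470]; cv2.imwrite("pics/t1.png",cv2.resize(a,None,fx=2.4,fy=2.4,interpolation=cv2.INTER_CUBIC)[:, :800])
E
```

```text
(no output)
```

View pics/t1.png

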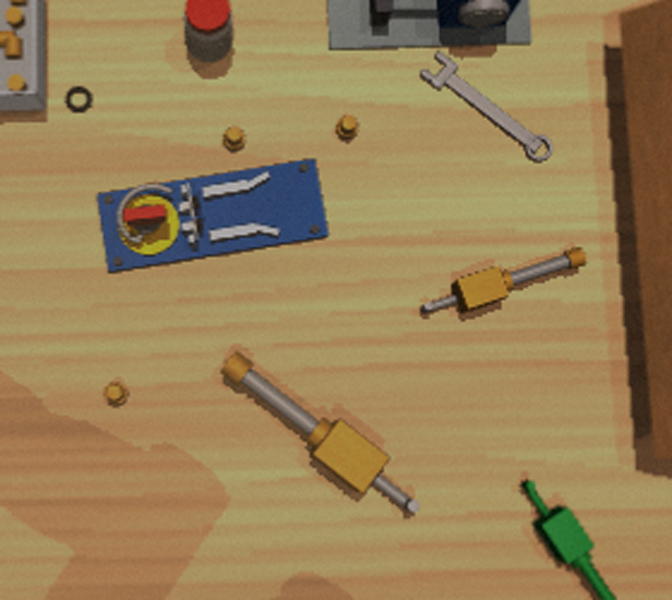

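View pics/scene0.png

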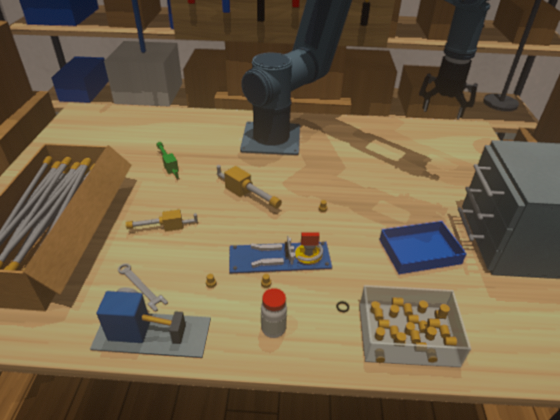

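The top crop shows the small brass lance at crop (482,288), which is the one meant. The green one at (565,537) and the larger brass one at (350,455) are look-alikes. The dock is at (215,215) with its cam on the left, so the lance goes in from the right. The scene view agrees.

```bash
python3 - <<'E'
from h import *
np.set_printoptions(precision=2,suppress=True)
s=cam("top"); im=s["image"].astype(int); R,G,B=im[...,0],im[...,1],im[...,2]
def rect(m,z,c,r):
    ys,xs=np.nonzero(m); P=np.array([atz(s,(x,y),z)[:2] for x,y in zip(xs,ys)],np.float32)
    P=P[np.hypot(*(P-c).T)<r]; return P,cv2.minAreaRect(P)
m=np.zeros(B.shape,bool); m[150:225,220:340]=((B>R+40)&(B>G+20))[150:225,220:340]
P,r=rect(m,10,(590,70),170); print("plate",len(P),r,cv2.boxPoints(r))
m=np.zeros(B.shape,bool); m[190:245,355:445]=((R>B+70)&(R>110)&(G<R-30))[190:245,355:445]
for n in("top","scene"):
    t=s if n=="top" else cam(n)
    for d in bot.regions_of(n,"cam_grip")+bot.regions_of(n,"lance"):
        print(n,d["p"],np.array(d["position"]),d["pixels"].sum())
for d in bot.regions_of("top","lance"):
    p=d["position"]
    if abs(p[0]-389)<25 and abs(p[1]-222)<20:
        P,r=rect(d["pixels"],20,(490,-235),200); print("lance",r); print(cv2.fitLine(P,cv2.DIST_HUBER,0,.01,.01).ravel())
red=(R>150)&(G<70)&(B<70); red[:160]=0; P,r=rect(red,84,(580,147),60); print("bar",len(P),r)
st=bot.get_state(); print(st["tcp_rot"],st["q"],st["wrist_force"],st["ft_torque"],st["finger_gap"],st["clock"])
E
```

```text
plate 1714 ((589.950927734375, 66.20416259765625), (91.88056182861328, 256.2530212402344), 7.812380790710449) [[527.02 186.9 ]
 [561.85 -66.98]
 [652.88 -54.49]
 [618.05 199.39]]
top 0.8 [251.4 192. ] 602
top 0.69 [143.9 208. ] 3376
top 0.89 [427.1 327.5] 748
top 0.79 [327.3 287.6] 1177
top 0.75 [395.2 217.5] 520
top 0.67 [392.9 144.4] 407
top 0.6 [276.3 187.6] 3047
scene 0.74 [305.7 248. ] 638
scene 0.54 [322.7 204.4] 80
scene 0.16 [282.3 257.8] 2825
scene 0.94 [240.7 183.9] 988
scene 0.91 [168.  159.6] 347
scene 0.69 [165.8 220.5] 696
lance ((500.65362548828125, -265.5426330566406), (38.84635925292969, 190.43460083007812), 16.996517181396484)
[   0.3    -0.95  500.89 -266.46]
bar 71 ((579.6776123046875, 139.8518829345703), (11.064798355102539, 43.34682846069336), 4.855190753936768)
[[-0.91  0.42 -0.  ]
 [ 0.42  0.91 -0.  ]
 [ 0.   -0.   -1.  ]] [ 53.81  14.82  87.95   0.    77.24 -11.62] [-1.52  0.45  0.45] [0.05 0.02 0.01] 85.65927254659601 1.85
```

Call:
{"api": "servo_tool", "payload": {
  "series": [
    [1,-27.3,-27.8,0,0],
    [1,-27.3,-27.8,0,0],
    [1,-27.3,-27.8,0,0],
    [1,-27.3,-27.8,0,0],
    [1,-27.3,-27.8,0,0],
    [1,-27.3,-27.8,0,0],
    [1,-27.3,-27.8,0,0],
    [1,-27.3,-27.8,0,0],
    [1,-27.3,-27.8,0,0],
    [1,-27.3,-27.8,0,0]
  ]
}}

```text
clock: 2.68
tcp_pos: [361.6, 132.1, 231.7]
tcp_rot: [[-0.91, 0.415, 0.001], [0.415, 0.91, 0.0], [-0.001, 0.001, -1.0]]
wrist_force: [1.2, 0.6, 0.6]
finger_gap: 85.4
grasp_force: 0.0
```

Call:
{"api": "servo_tool", "payload": {
  "series": [
    [1,-27.3,-27.8,0,0],
    [1,-27.3,-27.8,0,0],
    [1,-27.3,-27.8,0,0],
    [1,-27.3,-27.8,0,0],
    [1,-27.3,-27.8,0,0],
    [1,-27.3,-27.8,0,0],
    [1,-27.3,-27.8,0,0],
    [1,-27.3,-27.8,0,0],
    [1,-27.3,-27.8,0,0],
    [1,-27.3,-27.8,0,0]
  ]
}}

```text
clock: 3.52
tcp_pos: [494.3, -234.5, 231.3]
tcp_rot: [[-0.909, 0.416, 0.0], [0.416, 0.909, -0.0], [-0.0, 0.0, -1.0]]
wrist_force: [1.0, 0.5, 0.0]
finger_gap: 85.3
grasp_force: 0.0
```

Call:
{"api": "servo_tool", "payload": {
  "series": [
    [1,0,0,19,0.119],
    [1,0,0,19,0.119],
    [1,0,0,19,0.119],
    [1,0,0,19,0.119],
    [1,0,0,19,0.119],
    [1,0,0,19,0.119],
    [1,0,0,19,0.119],
    [1,0,0,0,0]
  ]
}}

```text
clock: 4.18
tcp_pos: [491.9, -230.9, 94.7]
tcp_rot: [[-0.3, 0.954, -0.006], [0.954, 0.3, 0.004], [0.006, -0.004, -1.0]]
wrist_force: [-0.5, 0.4, 0.6]
finger_gap: 85.3
grasp_force: 0.0
```

```bash
cat >> h.py <<'E'
def to(x,y,z,yaw=None):
    st=bot.get_state(); R=np.array(st["tcp_rot"]); p=np.array(st["tcp_pos"])
    phi=np.degrees(np.arctan2(R[1,0],R[0,0]))
    print("clock",st["clock"],"pos",p.round(1),"yaw",round(phi,2),"q",np.round(st["q"],1),"gap",round(st["finger_gap"],1),"F",np.round(st["wrist_force"],1),"M",np.round(st["ft_torque"],2))
    print("tool shift",(R.T@(np.array([x,y,z])-p)).round(1), "turn rad", None if yaw is None else round(np.radians((phi-yaw+180)%360-180),3))
E
python3 - <<'E'
from h import *
to(491,-234,14,107.5)
s=cam("scene"); t=cam("top")
for n,q in(("scene",s),("top",t)):
  for k in("lance_block","lance_stud"):
    for d in bot.place_of(n,k):
      w=atz(q,d["position"],23)
      if w[0]>400 and w[1]<-120 and d["p"]>.2: print(n,k,d["p"],w.round(1))
im=s["image"][130:290,90:290]; cv2.imwrite("pics/s1.png",cv2.resize(im,None,fx=3.6,fy=3.6,interpolation=cv2.INTER_CUBIC)[:,:,::-1])
E
```

```text
clock 4.1833 pos [ 491.9 -230.9   94.7] yaw 107.45 q [-36.9  21.8  98.8  -0.   59.8 -54.4] gap 85.3 F [-0.5  0.4  0.6] M [0.   0.04 0.06]
tool shift [-3.1 -1.4 80.7] turn rad -0.001
scene lance_stud 0.92 [ 470.9 -177.7   23. ]
top lance_block 0.59 [ 488.  -235.6   23. ]
```

View pics/s1.png

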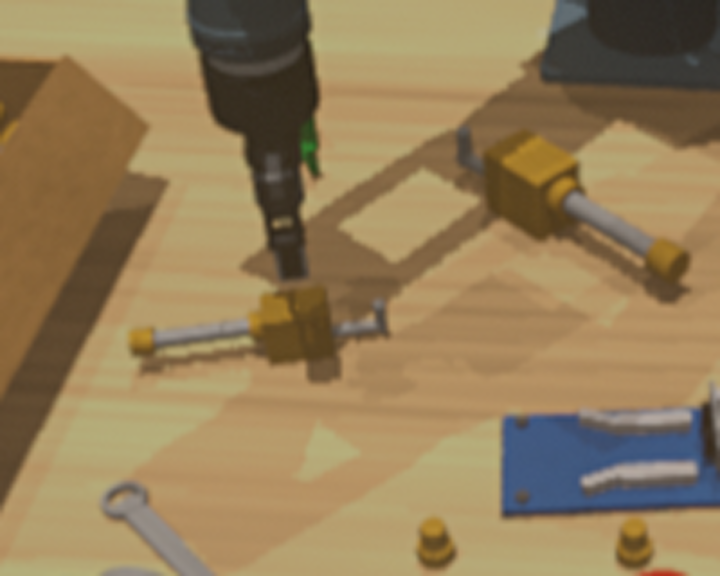

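The gripper hangs square over the small lance's block (crop 295,325), with the bolt and stud toward the dock at (380,320). Going down to grip.

Call:
{"api": "servo_tool", "payload": {
  "series": [
    [1,-3,-1.4,20,0],
    [1,0,0,30,0],
    [1,0,0,20,0],
    [1,0,0,10,0],
    [0.6,0,0,0,0],
    [0.3,0,0,0,0],
    [0.2,0,0,0,0],
    [0.2,0,0,0,0],
    [0.2,0,0,0,0],
    [0.2,0,0,0,0]
  ],
  "grip_force": 60
}}

```text
clock: 5.32
tcp_pos: [494.5, -236.7, 20.1]
tcp_rot: [[-0.304, 0.953, 0.002], [0.953, 0.304, -0.002], [-0.003, 0.001, -1.0]]
wrist_force: [-0.5, -0.6, 5.7]
finger_gap: 35.1
grasp_force: 61.4
```

Call:
{"api": "servo_tool", "payload": {
  "series": [
    [0.2,0,0,0,0],
    [0.2,0,0,0,0],
    [0.2,0,0,-5,0],
    [0.2,0,0,-15,0],
    [0.2,0,0,-20,0],
    [0.2,0,0,-20,0],
    [0.2,0,0,0,0],
    [0.2,0,0,0,0]
  ]
}}

```text
clock: 5.98
tcp_pos: [494.2, -236.1, 79.1]
tcp_rot: [[-0.304, 0.953, 0.002], [0.953, 0.304, -0.001], [-0.002, 0.002, -1.0]]
wrist_force: [-0.9, -0.2, -4.9]
finger_gap: 34.9
grasp_force: 60.9
```

```bash
python3 - <<'E'
from h import *
to(603.7,-33.9,60,97.8)
s=cam("scene")
for n in("scene",):
  for k in("lance_block","lance_stud"):
    for d in bot.place_of(n,k):
      w=atz(s,d["position"],83)
      if w[0]>350 and d["p"]>.2: print(n,k,d["p"],w.round(1))
im=s["image"][130:290,90:290]; cv2.imwrite("pics/s2.png",cv2.resize(im,None,fx=3.6,fy=3.6,interpolation=cv2.INTER_CUBIC)[:,:,::-1])
E
```

```text
clock 5.9833 pos [ 494.2 -236.1   79.1] yaw 107.71 q [-37.2  23.   99.6   0.   57.3 -54.9] gap 34.9 F [-0.9 -0.2 -4.9] M [-0.    0.06  0.03]
tool shift [159.3 165.8  19.1] turn rad 0.173
scene lance_block 0.93 [ 500.9 -234.9   83. ]
scene lance_block 0.65 [370.8 -68.7  83. ]
scene lance_stud 0.91 [ 351.7 -115.    83. ]
scene lance_stud 0.9 [ 481.8 -177.8   83. ]
scene lance_stud 0.51 [ 366.7 -245.7   83. ]
```

View pics/s2.png

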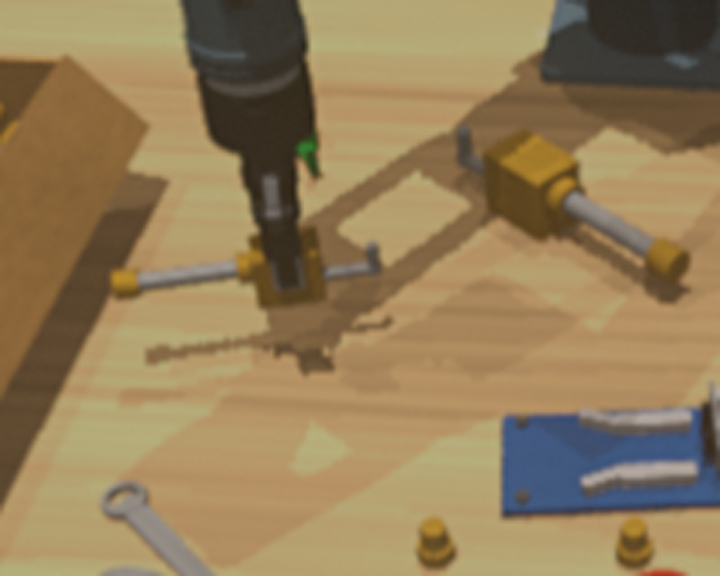

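The lance is held level, its shadow clear of the bench. Carrying it to the set point.

Call:
{"api": "servo_tool", "payload": {
  "series": [
    [0.2,13,14,0,0],
    [0.2,26.5,27.6,0,0],
    [0.2,26.5,27.6,0,0],
    [0.2,26.5,27.6,0,0],
    [0.2,26.5,27.6,0,0],
    [0.2,26.5,27.6,0,0],
    [0.2,13.8,13.8,0,0.087],
    [0.2,0,0,0,0.086],
    [0.2,0,0,0,0],
    [0.2,0,0,0,0]
  ]
}}

```text
clock: 6.97
tcp_pos: [602.1, -33.2, 76.7]
tcp_rot: [[-0.139, 0.99, -0.003], [0.99, 0.139, 0.0], [0.001, -0.003, -1.0]]
wrist_force: [-0.3, -0.0, -4.6]
finger_gap: 35.0
grasp_force: 61.2
```

```bash
python3 - <<'E'
from h import *
to(603.7,-33.9,31,97.8)
s=cam("scene"); t=cam("top")
for n,q in(("scene",s),("top",t)):
  for k,z in(("lance_block",82),("lance_stud",82),("dock_set",10),("dock_home",10),("cam_grip",66),("dock",0)):
    for d in bot.place_of(n,k):
      w=atz(q,d["position"],z)
      if w[0]>520 and d["p"]>.2: print(n,k,round(d["p"],2),w.round(1))
im=np.hstack([cv2.resize(a,(400,400),interpolation=cv2.INTER_CUBIC) for a in (s["image"][170:300,190:340],t["image"][130:260,210:360])]); cv2.imwrite("pics/s3.png",im[:,:,::-1])
E
```

```text
clock 6.9667 pos [602.1 -33.2  76.7] yaw 97.98 q [-13.7  28.2  91.2  -0.   60.7 -21.7] gap 35.0 F [-0.3 -0.  -4.6] M [ 0.01 -0.    0.  ]
tool shift [-1.   1.6 45.7] turn rad 0.003
scene lance_block 0.58 [602.8 -25.4  82. ]
scene lance_block 0.3 [746.4  36.9  82. ]
scene lance_stud 0.58 [584.7  24.1  82. ]
scene dock_set 0.68 [604.3 -35.9  10. ]
scene dock_set 0.67 [598.7 127.2  10. ]
scene dock_home 0.96 [592.9  50.8  10. ]
scene dock_home 0.69 [603.1 -38.6  10. ]
scene cam_grip 0.97 [582.1 128.8  66. ]
scene dock 0.71 [578.5 145.2   0. ]
scene dock 0.38 [541.8 428.6   0. ]
top lance_block 0.77 [599.6 -31.4  82. ]
top lance_stud 0.67 [584.5  28.7  82. ]
top dock_set 0.87 [603. -44.  10.]
top dock_set 0.53 [600.1  56.6  10. ]
top dock_home 0.55 [601.  58.  10.]
top cam_grip 0.57 [581.5 139.   66. ]
top dock 0.75 [579.4 155.6  -0. ]
```

View pics/s3.png

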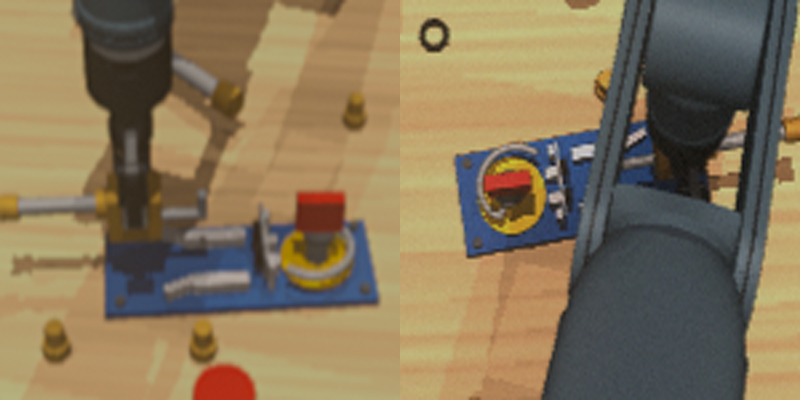

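In both views the lance sits aligned just behind the lead-ins (left panel: stud at about (200,205), rails from (170,290)). Lowering it.

Call:
{"api": "servo_tool", "payload": {
  "series": [
    [0.2,0,1.5,15,0],
    [0.2,0,0,15,0],
    [0.2,0,0,11,0],
    [0.2,0,0,0,0],
    [0.2,0,0,0,0]
  ]
}}

```text
clock: 8.08
tcp_pos: [604.0, -33.2, 36.6]
tcp_rot: [[-0.136, 0.991, -0.002], [0.991, 0.136, 0.0], [0.001, -0.002, -1.0]]
wrist_force: [0.2, 1.0, -5.1]
finger_gap: 35.1
grasp_force: 61.1
```

Call:
{"api": "servo_tool", "payload": {
  "series": [
    [0.2,0,0,2,0],
    [0.2,0,0,2,0],
    [0.2,0,0,0,0],
    [0.2,0,0,0,0]
  ]
}}

```text
clock: 8.42
tcp_pos: [604.9, -33.4, 33.7]
tcp_rot: [[-0.136, 0.991, 0.001], [0.991, 0.136, -0.0], [-0.0, 0.001, -1.0]]
wrist_force: [-0.3, 0.4, -6.0]
finger_gap: 34.8
grasp_force: 61.1
```

Call:
{"api": "servo_tool", "payload": {
  "series": [
    [0.2,0,0,1.5,0],
    [0.2,0,0,1,0],
    [0.2,0,0,0,0],
    [0.2,0,0,0,0]
  ]
}}

```text
clock: 8.75
tcp_pos: [604.5, -33.4, 30.7]
tcp_rot: [[-0.136, 0.991, -0.0], [0.991, 0.136, -0.0], [0.0, -0.0, -1.0]]
wrist_force: [0.5, 0.1, -4.5]
finger_gap: 34.7
grasp_force: 61.1
```

Call:
{"api": "servo_tool", "payload": {
  "series": [
    [0.2,0,0,1,0],
    [0.2,0,0,0,0],
    [0.2,0,0,0,0]
  ]
}}

```text
clock: 9.0
tcp_pos: [604.8, -33.4, 30.2]
tcp_rot: [[-0.136, 0.991, 0.0], [0.991, 0.136, -0.0], [-0.0, 0.0, -1.0]]
wrist_force: [-1.8, -0.4, -0.3]
finger_gap: 35.2
grasp_force: 61.7
```

Call:
{"api": "servo_tool", "payload": {
  "series": [
    [0.2,0,0,1,0],
    [0.2,0,0,0,0],
    [0.2,0,0,0,0]
  ]
}}

```text
clock: 9.25
tcp_pos: [604.8, -33.3, 30.2]
tcp_rot: [[-0.136, 0.991, 0.001], [0.991, 0.136, -0.0], [-0.0, 0.001, -1.0]]
wrist_force: [-4.1, 0.5, 7.2]
finger_gap: 35.0
grasp_force: 62.7
```

Call:
{"api": "servo_tool", "payload": {
  "series": [
    [0.2,0,-1,-0.6,0],
    [0.2,5,0,0,0],
    [0.2,5,0,0,0],
    [0.2,5,0,0,0],
    [0.2,5,0,0,0],
    [0.2,5,0,0,0],
    [0.2,0,0,0,0]
  ]
}}

```text
clock: 9.83
tcp_pos: [600.9, -7.9, 30.2]
tcp_rot: [[-0.136, 0.991, 0.002], [0.991, 0.136, -0.0], [-0.001, 0.002, -1.0]]
wrist_force: [-0.1, -1.4, 4.7]
finger_gap: 35.3
grasp_force: 62.6
```

Call:
{"api": "servo_tool", "payload": {
  "series": [
    [0.2,4,0,0,0],
    [0.2,4,0,0,0],
    [0.2,4,0,0,0],
    [0.2,0,0,0,0]
  ]
}}

```text
clock: 10.17
tcp_pos: [599.3, 3.5, 30.1]
tcp_rot: [[-0.136, 0.991, 0.002], [0.991, 0.136, -0.001], [-0.001, 0.002, -1.0]]
wrist_force: [1.3, -2.3, 5.7]
finger_gap: 34.9
grasp_force: 62.7
```

Call:
{"api": "servo_tool", "payload": {
  "series": [
    [0.2,4,0,0,0],
    [0.2,4,0,0,0],
    [0.2,4,0,0,0],
    [0.2,4,0,0,0],
    [0.2,0,0,0,0]
  ]
}}

```text
clock: 10.58
tcp_pos: [597.1, 19.3, 30.2]
tcp_rot: [[-0.136, 0.991, 0.002], [0.991, 0.136, -0.001], [-0.001, 0.002, -1.0]]
wrist_force: [1.8, -1.8, 6.3]
finger_gap: 35.1
grasp_force: 62.6
```

Call:
{"api": "servo_tool", "payload": {
  "series": [
    [0.2,4,0,0,0],
    [0.2,4,0,0,0],
    [0.2,4,0,0,0],
    [0.2,4,0,0,0],
    [0.2,0,0,0,0]
  ]
}}

```text
clock: 11.0
tcp_pos: [594.9, 35.2, 30.1]
tcp_rot: [[-0.136, 0.991, 0.002], [0.991, 0.136, -0.001], [-0.001, 0.002, -1.0]]
wrist_force: [0.3, -3.2, 6.3]
finger_gap: 34.9
grasp_force: 62.6
```

Call:
{"api": "servo_tool", "payload": {
  "series": [
    [0.2,3,0,0,0],
    [0.2,2,0,0,0],
    [0.2,2,0,0,0],
    [0.2,0,0,0,0]
  ]
}}

```text
clock: 11.33
tcp_pos: [594.1, 41.7, 30.2]
tcp_rot: [[-0.136, 0.991, 0.002], [0.991, 0.136, -0.001], [-0.001, 0.002, -1.0]]
wrist_force: [-0.3, -4.5, 5.7]
finger_gap: 35.0
grasp_force: 62.6
```

Call:
{"api": "servo_tool", "payload": {
  "series": [
    [0.2,1.5,0,0,0],
    [0.2,1.5,0,0,0],
    [0.2,0,0,0,0]
  ]
}}

```text
clock: 11.58
tcp_pos: [593.7, 44.5, 30.2]
tcp_rot: [[-0.136, 0.991, 0.002], [0.991, 0.136, -0.001], [-0.001, 0.002, -1.0]]
wrist_force: [0.9, -5.0, 5.5]
finger_gap: 35.0
grasp_force: 62.6
```

Call:
{"api": "servo_tool", "payload": {
  "series": [
    [0.2,1,0,0,0],
    [0.2,1,0,0,0],
    [0.2,0,0,0,0]
  ]
}}

```text
clock: 11.83
tcp_pos: [593.4, 46.3, 30.1]
tcp_rot: [[-0.136, 0.991, 0.002], [0.991, 0.136, -0.001], [-0.001, 0.002, -1.0]]
wrist_force: [1.4, -5.4, 6.6]
finger_gap: 35.1
grasp_force: 62.6
```

Call:
{"api": "servo_tool", "payload": {
  "series": [
    [0.2,1,0,0,0],
    [0.2,0,0,0,0]
  ]
}}

```text
clock: 12.0
tcp_pos: [593.3, 47.3, 30.1]
tcp_rot: [[-0.136, 0.991, 0.002], [0.991, 0.136, -0.001], [-0.001, 0.002, -1.0]]
wrist_force: [0.6, -4.0, 5.6]
finger_gap: 34.7
grasp_force: 62.6
```

Call:
{"api": "servo_tool", "payload": {
  "series": [
    [0.2,1,0,0,0],
    [0.2,0,0,0,0]
  ]
}}

```text
clock: 12.17
tcp_pos: [593.2, 48.3, 30.1]
tcp_rot: [[-0.136, 0.991, 0.002], [0.991, 0.136, -0.001], [-0.001, 0.002, -1.0]]
wrist_force: [1.2, -6.8, 5.4]
finger_gap: 35.0
grasp_force: 62.6
```

Call:
{"api": "servo_tool", "payload": {
  "series": [
    [0.2,1,0,0,0],
    [0.2,0,0,0,0]
  ]
}}

```text
clock: 12.33
tcp_pos: [593.0, 49.2, 30.1]
tcp_rot: [[-0.136, 0.991, 0.002], [0.991, 0.136, -0.001], [-0.001, 0.002, -1.0]]
wrist_force: [0.6, -4.7, 5.9]
finger_gap: 34.9
grasp_force: 62.6
```

Call:
{"api": "servo_tool", "payload": {
  "series": [
    [0.2,1,0,0,0],
    [0.2,0,0,0,0]
  ]
}}

```text
clock: 12.5
tcp_pos: [592.9, 50.3, 30.1]
tcp_rot: [[-0.136, 0.991, 0.002], [0.991, 0.136, -0.001], [-0.001, 0.002, -1.0]]
wrist_force: [1.0, -5.7, 5.4]
finger_gap: 35.0
grasp_force: 62.6
```

Call:
{"api": "servo_tool", "payload": {
  "series": [
    [0.2,0.8,0,0,0],
    [0.2,0,0,0,0]
  ]
}}

```text
clock: 12.67
tcp_pos: [592.8, 51.0, 30.1]
tcp_rot: [[-0.136, 0.991, 0.002], [0.991, 0.136, -0.001], [-0.001, 0.002, -1.0]]
wrist_force: [1.5, -5.7, 5.7]
finger_gap: 35.1
grasp_force: 62.6
```

Call:
{"api": "servo_tool", "payload": {
  "series": [
    [0.2,0.8,0,0,0],
    [0.2,0,0,0,0]
  ]
}}

```text
clock: 12.83
tcp_pos: [592.7, 51.8, 30.2]
tcp_rot: [[-0.136, 0.991, 0.002], [0.991, 0.136, -0.001], [-0.001, 0.002, -1.0]]
wrist_force: [0.6, -4.7, 6.6]
finger_gap: 35.2
grasp_force: 62.6
```

Call:
{"api": "servo_tool", "payload": {
  "series": [
    [0.2,0.8,0,0,0],
    [0.2,0,0,0,0]
  ]
}}

```text
clock: 13.0
tcp_pos: [592.6, 52.6, 30.2]
tcp_rot: [[-0.136, 0.991, 0.002], [0.991, 0.136, -0.001], [-0.001, 0.002, -1.0]]
wrist_force: [0.5, -5.9, 5.7]
finger_gap: 35.1
grasp_force: 62.6
```

Call:
{"api": "servo_tool", "payload": {
  "series": [
    [0.2,0.8,0,0,0],
    [0.2,0,0,0,0]
  ]
}}

```text
clock: 13.17
tcp_pos: [592.5, 53.2, 30.1]
tcp_rot: [[-0.136, 0.991, 0.002], [0.991, 0.136, -0.001], [-0.002, 0.002, -1.0]]
wrist_force: [1.6, -6.0, 5.1]
finger_gap: 35.0
grasp_force: 62.6
```

Call:
{"api": "servo_tool", "payload": {
  "series": [
    [0.2,0.8,0,0,0],
    [0.2,0,0,0,0]
  ]
}}

```text
clock: 13.33
tcp_pos: [592.5, 53.5, 30.1]
tcp_rot: [[-0.136, 0.991, 0.002], [0.991, 0.136, -0.002], [-0.002, 0.002, -1.0]]
wrist_force: [0.3, -8.1, 5.5]
finger_gap: 34.9
grasp_force: 62.5
```

Call:
{"api": "servo_tool", "payload": {
  "series": [
    [0.2,0.8,0,0,0],
    [0.2,0,0,0,0]
  ]
}}

```text
clock: 13.5
tcp_pos: [592.5, 53.6, 30.1]
tcp_rot: [[-0.136, 0.991, 0.002], [0.991, 0.136, -0.003], [-0.003, 0.002, -1.0]]
wrist_force: [1.0, -10.8, 5.4]
finger_gap: 34.9
grasp_force: 62.5
```

Call:
{"api": "servo_tool", "payload": {
  "series": [
    [0.2,0.6,0,0,0],
    [0.2,0,0,0,0]
  ]
}}

```text
clock: 13.67
tcp_pos: [592.4, 53.8, 30.2]
tcp_rot: [[-0.136, 0.991, 0.002], [0.991, 0.136, -0.004], [-0.004, 0.002, -1.0]]
wrist_force: [1.5, -11.9, 5.8]
finger_gap: 35.1
grasp_force: 62.5
```

The seal is felt at TCP y of about 53.3, where the push rises steadily. Now I release, rise, and go over the cam.

Call:
{"api": "servo_tool", "payload": {
  "series": [
    [0.4,0,0,0,0],
    [0.6,0,0,0,0],
    [0.75,0,0,0,0],
    [0.75,0,0,0,0],
    [0.75,0,0,-10,0],
    [0.75,0,0,-30,0],
    [0.75,0,0,-30,0],
    [0.75,0,0,-30,0],
    [0.75,0,0,0,0]
  ]
}}

```text
clock: 14.42
tcp_pos: [595.1, 56.5, 136.5]
tcp_rot: [[-0.136, 0.991, 0.011], [0.991, 0.136, -0.0], [-0.002, 0.011, -1.0]]
wrist_force: [0.4, -0.6, 0.6]
finger_gap: 63.8
grasp_force: 0.0
```

```bash
python3 - <<'E'
from h import *
to(579.8,140.5,54,94.9)
s=cam("scene"); t=cam("top")
for n,q in(("scene",s),("top",t)):
  for k,z in(("lance_block",33),("lance_stud",33),("cam_grip",66),("cam_hook",33)):
    for d in bot.place_of(n,k):
      w=atz(q,d["position"],z)
      if w[0]>520 and d["p"]>.2: print(n,k,round(d["p"],2),w.round(1))
  im=q["image"].astype(int);R,G,B=im[...,0],im[...,1],im[...,2]
  red=(R>150)&(G<75)&(B<75); ys,xs=np.nonzero(red); P=np.array([atz(q,(x,y),84 if n=="top" else 66)[:2] for x,y in zip(xs,ys)],np.float32); P=P[np.hypot(*(P-[580,140]).T)<50]
  print(len(P),cv2.minAreaRect(P),P.mean(0),cv2.fitLine(P,2,0,.01,.01).ravel())
im=np.hstack([cv2.resize(a,(400,400),interpolation=cv2.INTER_CUBIC) for a in (s["image"][190:290,220:340],t["image"][130:250,210:330])]); cv2.imwrite("pics/s4.png",im[:,:,::-1])
E
```

```text
clock 14.4167 pos [595.1  56.5 136.5] yaw 97.83 q [ -5.3  23.6  89.2   0.   66.6 -13.1] gap 63.8 F [ 0.4 -0.6  0.6] M [-0.02 -0.02  0.03]
tool shift [85.5 -4.6 82.3] turn rad 0.051
scene lance_block 0.85 [596.7  51.3  33. ]
scene lance_block 0.42 [624.9 -31.6  33. ]
scene lance_stud 0.73 [579.9 114.8  33. ]
scene lance_stud 0.68 [721.6 -79.5  33. ]
scene lance_stud 0.47 [622.  124.5  33. ]
scene cam_grip 0.96 [576.7 133.   66. ]
scene cam_hook 0.95 [611.4 119.1  33. ]
42 ((563.2454833984375, 139.90687561035156), (7.38881254196167, 41.08241271972656), 4.544987201690674) [562.60315 138.04251] [ 1.3737616e-01 -9.9051893e-01  5.6260321e+02  1.3804251e+02]
top lance_block 0.68 [583.8  52.7  33. ]
top lance_stud 0.53 [578.  115.1  33. ]
top cam_grip 0.7 [579.3 138.7  66. ]
top cam_hook 0.57 [617.9 113.7  33. ]
22 ((581.0882568359375, 124.97665405273438), (13.341766357421875, 8.117777824401855), 88.39616394042969) [580.7186  124.99431] [3.60497348e-02 9.99350011e-01 5.80718628e+02 1.24994316e+02]
```

View pics/s4.png

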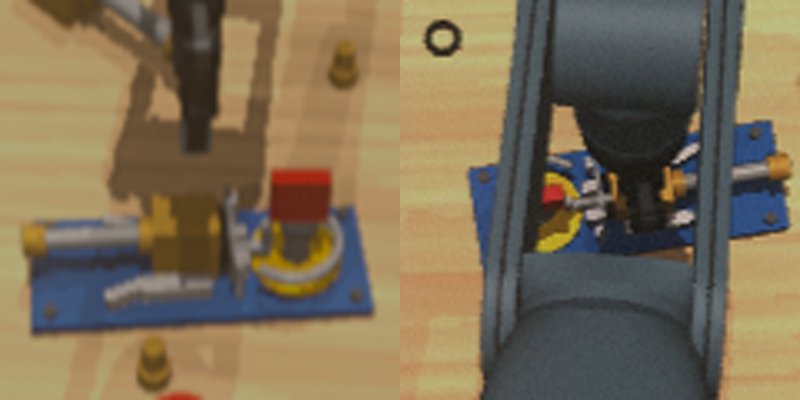

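The lance lies flat in the channel with its block at the seal plate (left panel (230,240)) and its stud under the hook's rim. Now over to the cam.

Call:
{"api": "servo_tool", "payload": {
  "series": [
    [0.75,20,-2,0,0.05],
    [0.75,30,-3,0,0],
    [0.75,25,-3,0,0],
    [0.75,10.5,-1,0,0],
    [0.75,0,0,20,0],
    [0.75,0,0,20,0],
    [0.75,0,0,0,0]
  ]
}}

```text
clock: 15.5
tcp_pos: [571.4, 140.1, 85.6]
tcp_rot: [[-0.087, 0.996, -0.007], [0.996, 0.087, -0.001], [-0.0, -0.007, -1.0]]
wrist_force: [-0.0, 0.4, -0.9]
finger_gap: 64.0
grasp_force: 0.0
```

```bash
python3 - <<'E'
from h import *
to(579.8,140.5,54,94.9)
E
```

```text
clock 15.5 pos [571.4 140.1  85.6] yaw 94.97 q [ 2.9 26.4 92.8 -0.  61.2 -2. ] gap 64.0 F [-0.   0.4 -0.9] M [-0.01 -0.    0.04]
tool shift [-0.4  8.6 31.5] turn rad 0.001
```

Call:
{"api": "servo_tool", "payload": {
  "series": [
    [0.75,0,4,0,0],
    [0.75,0,3.5,0,0],
    [0.75,0,0,0,0],
    [0.75,0,0,0,0]
  ]
}}

```text
clock: 15.83
tcp_pos: [582.9, 140.6, 90.6]
tcp_rot: [[-0.085, 0.996, 0.002], [0.996, 0.085, 0.0], [-0.0, 0.002, -1.0]]
wrist_force: [0.2, -0.1, -0.5]
finger_gap: 64.1
grasp_force: 0.0
```

Call:
{"api": "servo_tool", "payload": {
  "series": [
    [0.75,0,-2,10,0],
    [0.75,0,0,12,0],
    [0.75,0,0,10,0],
    [0.75,0,0,3,0],
    [0.75,0,0,0,0],
    [0.75,0,0,0,0],
    [0.75,0,0,0,0]
  ]
}}

```text
clock: 16.42
tcp_pos: [580.0, 140.8, 54.8]
tcp_rot: [[-0.086, 0.996, 0.001], [0.996, 0.086, 0.0], [-0.0, 0.001, -1.0]]
wrist_force: [0.9, -0.5, 0.1]
finger_gap: 64.0
grasp_force: 0.0
```

Call:
{"api": "servo_tool", "payload": {
  "series": [
    [0.4,0,0,0,0],
    [0.2,0,0,0,0],
    [0.05,0,0,0,0],
    [0.05,0,0,0,0],
    [0.05,0,0,0,0],
    [0.05,0,0,0,0],
    [0.05,0,0,0,0],
    [0.05,0,0,0,0]
  ],
  "grip_force": 60
}}

```text
clock: 17.08
tcp_pos: [580.7, 140.9, 55.0]
tcp_rot: [[-0.086, 0.996, 0.002], [0.996, 0.086, 0.0], [0.0, 0.002, -1.0]]
wrist_force: [5.5, 1.1, 1.0]
finger_gap: 13.5
grasp_force: 61.6
```

```bash
python3 - <<'E'
from h import *
to(579.8,140.5,54,94.9)
E
```

```text
clock 17.0833 pos [580.7 140.9  55. ] yaw 94.92 q [ 2.9 29.1 93.5  0.  57.3 -2. ] gap 13.5 F [5.5 1.1 1. ] M [ 0.15 -0.48 -0.05]
tool shift [-0.3 -1.   1. ] turn rad 0.0
```

Call:
{"api": "servo_tool", "payload": {
  "series": [
    [0.05,0,1.3,0,0],
    [0.05,0,0,0,0.06],
    [0.05,0,0,0,0.1],
    [0.05,0,0,0,0.1],
    [0.05,0,0,0,0.1],
    [0.05,0,0,0,0.1],
    [0.05,0,0,0,0.1],
    [0.05,0,0,0,0.1],
    [0.05,0,0,0,0.1],
    [0.05,0,0,0,0.04]
  ]
}}

```text
clock: 17.92
tcp_pos: [582.3, 140.4, 55.0]
tcp_rot: [[0.659, 0.752, 0.003], [0.752, -0.659, -0.0], [0.002, 0.002, -1.0]]
wrist_force: [6.2, -0.8, 1.4]
finger_gap: 12.9
grasp_force: 61.5
```

```bash
python3 - <<'E'
from h import *
to(581,141,54,94.9)
E
```

```text
clock 17.9167 pos [582.3 140.4  55. ] yaw 48.8 q [ 2.9 29.2 93.3 -0.  57.4 44.1] gap 12.9 F [ 6.2 -0.8  1.4] M [-0.01 -0.61  0.04]
tool shift [-0.4 -1.4  1. ] turn rad -0.805
```

Call:
{"api": "servo_tool", "payload": {
  "series": [
    [0.05,0.9,1.0,0,0],
    [0.05,0,0,0,0.08],
    [0.05,0,0,0,0.1],
    [0.05,0,0,0,0.1],
    [0.05,0,0,0,0.1],
    [0.05,0,0,0,0.1],
    [0.05,0,0,0,0.1],
    [0.05,0,0,0,0.1],
    [0.05,0,0,0,0.05],
    [0.05,0,0,0,0.05]
  ]
}}

```text
clock: 18.75
tcp_pos: [583.1, 139.1, 55.0]
tcp_rot: [[0.997, 0.075, 0.001], [0.075, -0.997, -0.002], [0.001, 0.003, -1.0]]
wrist_force: [3.8, -6.3, 2.4]
finger_gap: 13.2
grasp_force: 61.9
```

```bash
python3 - <<'E'
from h import *
to(581,141,54,94.9)
E
```

```text
clock 18.75 pos [583.1 139.1  55. ] yaw 4.32 q [ 2.9 29.3 93.1 -0.2 57.6 88.6] gap 13.2 F [ 3.8 -6.3  2.4] M [-0.74 -0.39  0.11]
tool shift [-1.9 -2.1  1. ] turn rad -1.581
```

Call:
{"api": "servo_tool", "payload": {
  "series": [
    [0.05,0.8,1.5,0,0],
    [0.05,0,0,0,0.05],
    [0.05,0,0,0,0.06],
    [0.05,0,0,0,0.06],
    [0.05,0,0,0,0.05],
    [0.05,0,0,0,0.03]
  ]
}}

```text
clock: 19.25
tcp_pos: [583.1, 138.5, 54.9]
tcp_rot: [[0.985, -0.173, -0.0], [-0.173, -0.985, -0.001], [0.0, 0.001, -1.0]]
wrist_force: [1.2, -3.5, 5.5]
finger_gap: 13.2
grasp_force: 62.2
```

```bash
python3 - <<'E'
from h import *
to(583,138,54,-82.2)
E
```

```text
clock 19.25 pos [583.1 138.5  54.9] yaw -9.97 q [ 2.800e+00  2.930e+01  9.300e+01 -1.000e-01  5.770e+01  1.028e+02] gap 13.2 F [ 1.2 -3.5  5.5] M [-0.36 -0.12  0.07]
tool shift [0.  0.5 0.9] turn rad 1.261
```

Call:
{"api": "servo_tool", "payload": {
  "series": [
    [0.05,0,0,0,0.04],
    [0.05,0,0,0,0.05],
    [0.05,0,0,0,0.05],
    [0.05,0,0,0,0.03],
    [0.05,0,0,0,0.03]
  ]
}}

```text
clock: 19.67
tcp_pos: [583.0, 138.1, 55.0]
tcp_rot: [[0.931, -0.364, -0.0], [-0.364, -0.931, -0.002], [0.0, 0.002, -1.0]]
wrist_force: [-0.1, -5.2, 6.4]
finger_gap: 13.3
grasp_force: 62.3
```

```bash
python3 - <<'E'
from h import *
to(583,138,54,-82.2)
E
```

```text
clock 19.6667 pos [583.  138.1  55. ] yaw -21.37 q [ 2.700e+00  2.930e+01  9.300e+01 -1.000e-01  5.770e+01  1.142e+02] gap 13.3 F [-0.1 -5.2  6.4] M [-0.51 -0.12  0.04]
tool shift [0.1 0.1 1. ] turn rad 1.062
```

Call:
{"api": "servo_tool", "payload": {
  "series": [
    [0.05,-0.4,0.9,0,0.03],
    [0.05,0,0,0,0.04],
    [0.05,0,0,0,0.04],
    [0.05,0,0,0,0.03],
    [0.05,0,0,0,0.01],
    [0.05,0,0,0,0]
  ]
}}

```text
clock: 20.17
tcp_pos: [582.8, 137.8, 54.9]
tcp_rot: [[0.867, -0.499, 0.001], [-0.499, -0.867, -0.001], [0.001, 0.001, -1.0]]
wrist_force: [1.9, -4.4, 5.3]
finger_gap: 13.1
grasp_force: 62.3
```

```bash
python3 - <<'E'
from h import *
to(583,138,54,-82.2)
E
```

```text
clock 20.1667 pos [582.8 137.8  54.9] yaw -29.92 q [ 2.700e+00  2.920e+01  9.320e+01 -1.000e-01  5.760e+01  1.227e+02] gap 13.1 F [ 1.9 -4.4  5.3] M [-0.55 -0.36 -0.03]
tool shift [ 0.1 -0.2  0.9] turn rad 0.912
```

Call:
{"api": "servo_tool", "payload": {
  "series": [
    [0.05,0,0,0,0.03],
    [0.05,0,0,0,0.04],
    [0.05,0,0,0,0.04],
    [0.05,0,0,0,0.01],
    [0.05,0,0,0,0]
  ]
}}

```text
clock: 20.58
tcp_pos: [582.7, 137.7, 54.9]
tcp_rot: [[0.801, -0.599, 0.0], [-0.599, -0.801, -0.002], [0.001, 0.001, -1.0]]
wrist_force: [1.3, -5.4, 5.8]
finger_gap: 13.0
grasp_force: 62.3
```

```bash
python3 - <<'E'
from h import *
to(583,138,54,-82.2)
E
```

```text
clock 20.5833 pos [582.7 137.7  54.9] yaw -36.79 q [ 2.700e+00  2.920e+01  9.320e+01 -1.000e-01  5.760e+01  1.295e+02] gap 13.0 F [ 1.3 -5.4  5.8] M [-0.62 -0.26 -0.05]
tool shift [ 0.  -0.5  0.9] turn rad 0.792
```

Call:
{"api": "servo_tool", "payload": {
  "series": [
    [0.05,0,0,0,0.03],
    [0.05,0,0,0,0.04],
    [0.05,0,0,0,0.04],
    [0.05,0,0,0,0.01],
    [0.05,0,0,0,0]
  ]
}}

```text
clock: 21.0
tcp_pos: [582.5, 137.5, 54.9]
tcp_rot: [[0.723, -0.691, 0.0], [-0.691, -0.723, -0.002], [0.001, 0.001, -1.0]]
wrist_force: [0.8, -7.1, 6.7]
finger_gap: 12.8
grasp_force: 62.4
```

```bash
python3 - <<'E'
from h import *
to(583,138,54,-82.2)
E
```

```text
clock 21.0 pos [582.5 137.5  54.9] yaw -43.67 q [ 2.700e+00  2.920e+01  9.320e+01 -1.000e-01  5.760e+01  1.364e+02] gap 12.8 F [ 0.8 -7.1  6.7] M [-0.79 -0.28 -0.04]
tool shift [-0.  -0.7  0.9] turn rad 0.672
```

Call:
{"api": "servo_tool", "payload": {
  "series": [
    [0.05,0,0,0,0.03],
    [0.05,0,0,0,0.04],
    [0.05,0,0,0,0.04],
    [0.05,0,0,0,0.01],
    [0.05,0,0,0,0]
  ]
}}

```text
clock: 21.42
tcp_pos: [582.3, 137.3, 54.9]
tcp_rot: [[0.635, -0.772, -0.0], [-0.772, -0.635, -0.002], [0.001, 0.002, -1.0]]
wrist_force: [-0.2, -7.5, 5.8]
finger_gap: 13.4
grasp_force: 62.4
```

```bash
python3 - <<'E'
from h import *
to(583,138,54,-82.2)
E
```

```text
clock 21.4167 pos [582.3 137.3  54.9] yaw -50.55 q [ 2.700e+00  2.920e+01  9.320e+01 -1.000e-01  5.760e+01  1.433e+02] gap 13.4 F [-0.2 -7.5  5.8] M [-0.9  -0.16 -0.08]
tool shift [-0.1 -1.   0.9] turn rad 0.552
```

Call:
{"api": "servo_tool", "payload": {
  "series": [
    [0.05,0.8,0.6,0,0],
    [0.05,0.7,0.6,0,0],
    [0.05,0,0,0,0],
    [0.05,0,0,0,0]
  ]
}}

```text
clock: 21.75
tcp_pos: [582.3, 137.2, 54.9]
tcp_rot: [[0.636, -0.772, 0.0], [-0.772, -0.636, 0.001], [-0.0, -0.001, -1.0]]
wrist_force: [-0.1, -0.2, 6.0]
finger_gap: 13.1
grasp_force: 62.4
```

```bash
python3 - <<'E'
from h import *
to(583,138,54,-82.2)
s=cam("scene"); t=cam("top")
im=np.hstack([cv2.resize(a,(400,400),interpolation=cv2.INTER_CUBIC) for a in (s["image"][210:280,250:340],t["image"][150:230,220:310])]); cv2.imwrite("pics/s5.png",im[:,:,::-1])
E
```

```text
clock 21.75 pos [582.3 137.2  54.9] yaw -50.52 q [  2.6  29.2  93.2   0.   57.6 143.1] gap 13.1 F [-0.1 -0.2  6. ] M [ 0.04 -0.25  0.  ]
tool shift [-0.2 -1.   0.9] turn rad 0.553
```

View pics/s5.png

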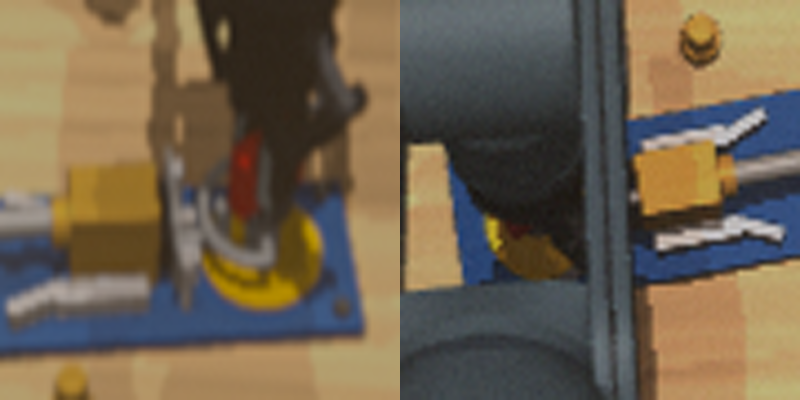

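The cam has followed: in the left panel the hook's spiral is now around the stud's side, and the side forces are gone. Turning on.

Call:
{"api": "servo_tool", "payload": {
  "series": [
    [0.05,0,0,0,0.03],
    [0.05,0,0,0,0.04],
    [0.05,0,0,0,0.03],
    [0.05,0,0,0,0],
    [0.05,0,0,0,0]
  ]
}}

```text
clock: 22.27
tcp_pos: [582.2, 137.1, 55.0]
tcp_rot: [[0.556, -0.831, -0.0], [-0.831, -0.556, 0.0], [-0.0, -0.0, -1.0]]
wrist_force: [0.1, -1.1, 6.3]
finger_gap: 12.8
grasp_force: 62.4
```

```bash
python3 - <<'E'
from h import *
to(583,138,54,-82.2)
E
```

```text
clock 22.2667 pos [582.2 137.1  55. ] yaw -56.25 q [  2.6  29.2  93.2   0.   57.6 148.8] gap 12.8 F [ 0.1 -1.1  6.3] M [-0.05 -0.12 -0.06]
tool shift [-0.3 -1.2  1. ] turn rad 0.453
```

Call:
{"api": "servo_tool", "payload": {
  "series": [
    [0.05,0,0,0,0.03],
    [0.05,0,0,0,0.04],
    [0.05,0,0,0,0.03],
    [0.05,0,0,0,0],
    [0.05,0,0,0,0]
  ]
}}

```text
clock: 22.68
tcp_pos: [582.0, 137.0, 54.9]
tcp_rot: [[0.47, -0.883, -0.001], [-0.883, -0.47, 0.0], [-0.0, 0.0, -1.0]]
wrist_force: [-1.3, -1.6, 7.3]
finger_gap: 13.0
grasp_force: 62.5
```

```bash
python3 - <<'E'
from h import *
to(583,138,54,-82.2)
E
```

```text
clock 22.6833 pos [582.  137.   54.9] yaw -61.97 q [  2.6  29.2  93.2   0.   57.6 154.5] gap 13.0 F [-1.3 -1.6  7.3] M [-0.14 -0.13 -0.05]
tool shift [-0.4 -1.3  0.9] turn rad 0.353
```

Call:
{"api": "servo_tool", "payload": {
  "series": [
    [0.05,0,0,0,0.03],
    [0.05,0,0,0,0.04],
    [0.05,0,0,0,0.03],
    [0.05,0,0,0,0],
    [0.05,0,0,0,0]
  ]
}}

```text
clock: 23.1
tcp_pos: [581.8, 136.9, 55.0]
tcp_rot: [[0.379, -0.925, -0.001], [-0.925, -0.379, 0.0], [-0.0, 0.001, -1.0]]
wrist_force: [-2.2, -1.8, 7.8]
finger_gap: 12.8
grasp_force: 62.6
```

```bash
python3 - <<'E'
from h import *
to(583,138,54,-82.2)
E
```

```text
clock 23.1 pos [581.8 136.9  55. ] yaw -67.71 q [  2.6  29.2  93.3   0.   57.6 160.3] gap 12.8 F [-2.2 -1.8  7.8] M [-0.2  -0.01 -0.08]
tool shift [-0.6 -1.5  0.9] turn rad 0.253
```

Call:
{"api": "servo_tool", "payload": {
  "series": [
    [0.05,0,0,0,0.03],
    [0.05,0,0,0,0.04],
    [0.05,0,0,0,0.03],
    [0.05,0,0,0,0],
    [0.05,0,0,0,0]
  ]
}}

```text
clock: 23.52
tcp_pos: [581.6, 136.8, 54.9]
tcp_rot: [[0.285, -0.958, -0.001], [-0.958, -0.285, -0.0], [-0.0, 0.001, -1.0]]
wrist_force: [-1.0, -2.5, 8.5]
finger_gap: 12.9
grasp_force: 62.6
```

```bash
python3 - <<'E'
from h import *
to(583,138,54,-82.2)
E
```

```text
clock 23.5167 pos [581.6 136.8  54.9] yaw -73.42 q [  2.6  29.2  93.3  -0.   57.6 166. ] gap 12.9 F [-1.  -2.5  8.5] M [-0.24 -0.03  0.02]
tool shift [-0.8 -1.7  0.9] turn rad 0.153
```

Call:
{"api": "servo_tool", "payload": {
  "series": [
    [0.05,0,0,0,0.03],
    [0.05,0,0,0,0.03],
    [0.05,0,0,0,0],
    [0.05,0,0,0,0]
  ]
}}

```text
clock: 23.85
tcp_pos: [581.6, 136.7, 54.9]
tcp_rot: [[0.228, -0.974, -0.001], [-0.974, -0.228, -0.0], [0.0, 0.002, -1.0]]
wrist_force: [-2.0, -2.9, 8.0]
finger_gap: 13.4
grasp_force: 62.7
```

```bash
python3 - <<'E'
from h import *
to(583,138,54,-82.2)
E
```

```text
clock 23.85 pos [581.6 136.7  54.9] yaw -76.85 q [  2.6  29.2  93.3  -0.   57.6 169.4] gap 13.4 F [-2.  -2.9  8. ] M [-0.3   0.04  0.06]
tool shift [-0.9 -1.7  0.9] turn rad 0.093
```

Call:
{"api": "servo_tool", "payload": {
  "series": [
    [0.05,0,0,0,0.03],
    [0.05,0,0,0,0.03],
    [0.05,0,0,0,0],
    [0.05,0,0,0,0]
  ]
}}

```text
clock: 24.18
tcp_pos: [581.4, 136.7, 54.9]
tcp_rot: [[0.169, -0.986, -0.002], [-0.986, -0.169, -0.001], [0.0, 0.002, -1.0]]
wrist_force: [-2.6, -1.2, 8.1]
finger_gap: 12.7
grasp_force: 62.7
```

```bash
python3 - <<'E'
from h import *
to(583,138,54,-82.2)
E
```

```text
clock 24.1833 pos [581.4 136.7  54.9] yaw -80.27 q [  2.6  29.2  93.3  -0.   57.7 172.8] gap 12.7 F [-2.6 -1.2  8.1] M [-0.33  0.11  0.13]
tool shift [-1.  -1.8  0.9] turn rad 0.034
```

Call:
{"api": "servo_tool", "payload": {
  "series": [
    [0.05,0,0,0,0.025],
    [0.05,0,0,0,0.025],
    [0.05,0,0,0,0.02],
    [0.05,0,0,0,0],
    [0.05,0,0,0,0]
  ]
}}

```text
clock: 24.6
tcp_pos: [581.3, 136.6, 54.9]
tcp_rot: [[0.1, -0.995, -0.002], [-0.995, -0.1, -0.001], [0.001, 0.002, -1.0]]
wrist_force: [-1.6, -1.6, 8.3]
finger_gap: 12.9
grasp_force: 62.8
```

```bash
python3 - <<'E'
from h import *
m=[]
for i in range(4): bot.snapshot("top"); m.append(bot.get_state()["ft_torque"][2])
print(np.round(m,3)); to(583,138,54,-82.2)
E
```

```text
[0.404 0.349 0.399 0.398]
clock 24.8 pos [581.3 136.7  54.9] yaw -84.25 q [  2.6  29.2  93.3  -0.   57.7 176.8] gap 13.1 F [-2.9 -2.1  8.4] M [-0.23  0.12  0.4 ]
tool shift [-1.2 -1.8  0.9] turn rad -0.036
```

Twist is now about 0.4 N m above free turning, so it is tight. Letting go and rising.

Call:
{"api": "servo_tool", "payload": {
  "series": [
    [0.2,0,0,0,0],
    [0.4,0,0,0,0],
    [0.6,0,0,0,0],
    [0.6,0,0,0,0],
    [0.6,0,0,-15,0],
    [0.6,0,0,-30,0],
    [0.6,0,0,-35,0],
    [0.6,0,0,-35,0],
    [0.6,0,0,-35,0],
    [0.6,0,0,0,0]
  ]
}}

```text
clock: 25.63
tcp_pos: [586.2, 137.3, 212.3]
tcp_rot: [[0.098, -0.995, 0.013], [-0.995, -0.098, 0.001], [0.0, -0.013, -1.0]]
wrist_force: [1.4, 1.4, 1.6]
finger_gap: 51.2
grasp_force: 0.0
```

Call:
{"api": "servo_tool", "payload": {
  "series": [
    [0.6,-30,0,-5,0],
    [0.6,-35,0,0,0],
    [0.6,-35,0,0,0],
    [0.6,-35,0,0,0],
    [0.6,-35,0,0,0],
    [0.6,-20,0,0,0],
    [0.6,0,0,0,0],
    [0.6,0,0,0,0]
  ]
}}

```text
clock: 26.3
tcp_pos: [563.9, 260.4, 210.7]
tcp_rot: [[0.206, -0.978, -0.011], [-0.975, -0.206, 0.086], [-0.087, -0.008, -0.996]]
wrist_force: [0.4, -0.2, -0.2]
finger_gap: 51.5
grasp_force: 0.0
```

```bash
python3 - <<'E'
from h import *
to(583,138,54,-82.2)
s=cam("scene"); t=cam("top")
im=np.hstack([cv2.resize(a,(400,400),interpolation=cv2.INTER_CUBIC) for a in (s["image"][195:295,220:340],t["image"][130:240,210:330])]); cv2.imwrite("pics/s6.png",im[:,:,::-1])
E
```

```text
clock 26.3 pos [563.9 260.4 210.7] yaw -78.06 q [ 11.6  22.   80.8   5.1  76.8 178.5] gap 51.5 F [ 0.4 -0.2 -0.2] M [-0.05  0.04  0.01]
tool shift [136.8   7.7 145.3] turn rad 0.072
```

View pics/s6.png

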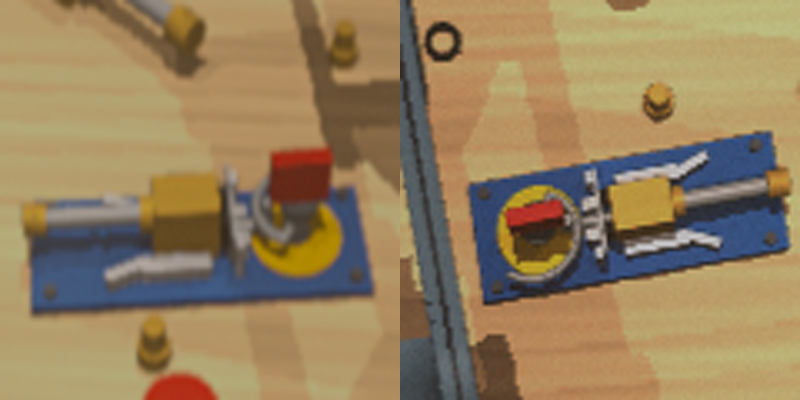

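In both panels the lance is flat in the channel, the hook is round the stud, and the bar is half a turn on, with the bystanders unmoved. Easing the last joint off its limit before handing in.

Call:
{"api": "servo_tool", "payload": {
  "series": [
    [0.6,0,0,0,-0.12],
    [0.6,0,0,0,-0.12],
    [0.6,0,0,0,-0.12],
    [0.6,0,0,0,-0.12],
    [0.6,0,0,0,0],
    [0.6,0,0,0,0]
  ]
}}

```text
clock: 26.9
tcp_pos: [564.4, 259.5, 211.0]
tcp_rot: [[0.63, -0.776, -0.01], [-0.773, -0.629, 0.087], [-0.074, -0.047, -0.996]]
wrist_force: [-0.1, 0.0, 0.7]
finger_gap: 51.2
grasp_force: 0.0
```

```bash
python3 - <<'E'
from h import *
to(583,138,54,-82.2); print(bot.close_job())
E
```

```text
clock 26.9 pos [564.4 259.5 211. ] yaw -50.8 q [ 11.5  22.   80.8   5.1  76.8 151.3] gap 51.2 F [-0.1  0.   0.7] M [-0.01  0.04  0.02]
tool shift [117.2  69.3 145.7] turn rad 0.548
the job is handed in; nothing more can be done
None
```

The small brass lance is seated flat in the dock against the seal, and the cam is turned about half a turn to about 0.4 N m above free turning (roughly the wanted 25 N); the gripper let go, nothing else looked moved in the last pictures, and the job was handed in at 26.9 s.

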